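Put a vase on display and press its label holder home behind the shelf lip

ROBOT

A 6-joint arm with a two-finger parallel gripper is mounted at the origin on the work surface. World frame = base frame: x ahead of the robot, y to its left, z up, the work surface at z = 0. Lengths are in m, angles in rad, forces in N, time in s.
With the tool pointing down it reaches from about 0.2 to 0.875 m from the base axis. Payload 3.4 kg.
Tool frame: the origin (TCP) lies between the finger pads; the fingertips stand 25 mm ahead of it and the grasp point (between the pads) lies 6 mm ahead of it (r.nose_length is the z of the fingertips in the tool frame, in m); z points along the fingers, y is the line along which they close (so a half turn about z gives the same grasp; the last joint's range is limited). The gripper opens to 94 mm and grips with 3 to 60 N. Pads are 16 mm wide; open, the fingers measure 119 mm over their backs; the gripper's body (75 mm by 177 mm) begins 78 mm behind the grasp point.
Start: joints at [-1.27, 0.276, 1.505, -0, 1.361, -0.121], TCP at [0.235, -0.525, 0.23] pointing down, gripper open.
Joint ranges: [-2.89, 2.89], [-0.75, 2.08], [0.22, 2.7], [-1.18, 4.32], [0.11, 2.71], [-2.7, 2.7]. Speed limits (rad/s): [2.57, 2.57, 3.14, 3.14, 3.14, 3.14].

INTERFACE

Orientations are given as a unit quaternion [w, x, y, z].
In Python, from plant import r, gripper_to, inverse_kinematics, vision, models, telemetry gives the robot as it stands. Calls block until the motion is done:
- r.move_to(position, orientation): joint-space move of the TCP to a pose.
- r.move_l(position, rot=None, vel=0.15, guard=None): straight line of the TCP; rot=None keeps the orientation; vel is the mean speed in m/s. With guard (N) it stops when the force on the tool has changed by that much, and returns True; else False.
- r.movej(angles): joint-space move.
- gripper_to(opening, f_grip=None): finger opening in m; f_grip is the grip in N (None keeps the last); returns when the fingers have stopped.
- r.hold(seconds).
- inverse_kinematics(position, orientation): joint angles nearest the present ones, or None.
- vision.snapshot(name): name is "scene" or "top" or "wrist"; returns the picture (420x560x3 uint8, red, green, blue); there is no depth.
- vision.get_calibration(name): a dict with "fx", "fy", "cx", "cy" (pixels), "D" ([k1, k2, p1, p2, k3] as OpenCV has them; the pictures are not rectified), "position" and "orientation" of the camera in the world. Camera axes: x right, y down, z forward; pixel columns grow to the right and rows downward; lengths in m; the calibration is good to about 2 mm. A picture is of the moment at which its call begins: read the wrist's pose just before it. get_calibration takes no time and is no camera call; for the wrist camera it gives the pose at the moment of the call.
A pose or a line that the arm cannot do raises r.PlanningError and nothing moves.
- r.sign_off(): hands the job in; it is judged then, once.
Trained networks look in the newest picture that a camera, given by its name, has taken for a name from the list of things; names that differ only in an ending like _2 or _b are one class to them, and where a whole thing is asked for, a point or a joint stands for the part that bears it (a point fixed in the world has none). Each returns a list of dicts, best first, with "score" (0 to 1); they miss things now and then, are a little off and sometimes report something else, mostly with a low value. They report only what shows in the picture. A call takes as long as a camera call.
- models.boxes_of(thing, camera): "at" ([x, y, z] in m, in world coordinates, good to about 4 mm: the middle of the surface that is visible of it).
- models.regions_of(thing, camera): "pixels" (420x560 bool, what is visible of it).
- models.mark_of(thing, camera): "at" ([x, y, z] in m, in world coordinates, good to about 4 mm: a listed point, or the origin of a listed thing).
Readings, each from a call of its own:
- telemetry.current_t(): time.
- telemetry.current_joints(): joint angles.
- telemetry.current_dq(): joint speeds.
- telemetry.current_joint_efforts(): joint torques, N m.
- telemetry.current_ee_pos(): TCP position.
- telemetry.current_tool_rot(): TCP orientation.
- telemetry.current_wrist_force(): force on the tool from outside, world axes, zero at the start.
- telemetry.current_torque(): the same for the moment, N m.
- telemetry.current_opening(): finger opening in m.
- telemetry.current_finger_force(): force on a finger pad.
Only numpy, scipy, OpenCV 4.12 (cv2) and the standard library are available. Lean on these libraries where they do the work, as an engineer would, in place of code of your own. Each camera call takes 0.05 s, during which the arm holds its last target. There are 200 camera calls.

TASK

Stand the green vase gently on the little display shelf, midway between the red figure and the blue figure and in line with them. Then lift the label holder with the green card out of its wooden block and push it straight down behind the shelf's front lip, centred in front of the vase with its card facing out, feeling for the slot rather than forcing it, until it is fully home on the lip. The rubber bed in the slot pushes it back up until its glue has taken, so finish with the gripper still holding the label holder pressed home; leave everything else where it stands.

Things in the scene. Friction and masses are not known exactly. Their poses are not given: they have to be found in the camera images.
- vase: Small green glazed vase with one white band, 50 mm in diameter (straight wall from 8 to 60 mm up), narrowing to a 36 mm neck, 80 mm tall, 0.22 kg; it starts on the table. Origin: centre of its underside, z up. Round: its yaw means nothing.
- red_figure: Red cone figure with black bands and a terracotta ball head, 66 mm in diameter at the foot, 92 mm tall, standing loose on the shelf. Origin: centre of its underside.
- blue_figure: Blue cone figure with white bands and a white head, same size as the red one, standing loose on the shelf 230 mm from it (centre to centre), in a row parallel to the lip; which of the two is on the left varies. Origin: centre of its underside.
- shelf: Low display shelf fixed to the table: white board 200 x 380 mm on plywood ends, board top 70 mm above the table. Origin: on the table under the board's centre; x points away from its front, y along its front edge, z up. The figures' row runs along y at x = -20 mm. The front (-x, towards the robot) has an aluminium lip; a label holder fully home has its origin at x = -113.5, z = 92 mm.
- lip (a point): Middle of the top edge of the aluminium lip that stands up along the shelf's whole front: 4 mm thick (shelf x = -118 to -114 mm), rounded top 92 mm above the table, 22 mm above the board. Just behind it (+x) is the slot for label holders, open at the top, as long as the shelf.
- spring_strip: Thin steel strip forming the back of the slot behind the lip. Up to 76 mm height it stands 3 mm behind the lip's back face; above, it flares back to 10 mm behind it at its top edge, 88 mm high. It yields backwards up to 6 mm with 1 to 2 N and holds the tongue against the lip. Its pose origin is the shelf's origin.
- rubber_bed: Black rubber strip in the bottom of the slot behind the lip, 8 mm wide, giving way downwards under the holder's tongue. It is met 4 mm before the holder is home, pushes back 3 N at first and 9 N at home, and lifts the holder again if it is let go. The spring strip adds 1 to 4 N of friction. At home the holder's shoulder lands on the lip: a hard stop. Pose origin: the shelf's origin.
- label_holder: White plastic label holder, green card and top edge, 60 g: upright frame 12 mm thick (x), 60 wide (y), 56 tall (z), gripped across its thickness; under it a round-ended tongue 5 mm thick, 48 wide, 20 long, centred at x = +2. Origin: centre of the frame's underside (the shoulder); -x is the card side. It starts in a slot of the wooden block, shoulder on the block's top, 34 mm above the table.
- label_holder_card (a point): Centre of the card face of the green-card label holder: 6 mm to -x and 28 mm above its origin.
- spare_holder: Identical label holder with an orange card and orange top edge in the other slot of the block, 76 mm beside the green one along their widths; which slot is which varies. Not needed.
- label_block: Dark wooden block 56 x 160 x 34 mm fixed to the table, with two slots 7 mm wide and 52 mm long end to end along y, centred 38 mm to either side of its middle. Origin: centre of its underside; the cards face its -x side.
- amber_bottle: Amber bottle with white cap, 56 mm in diameter, 150 mm tall. Origin: centre of its underside.
- tool_pot: Black pot with modelling tools, 72 mm in diameter, 160 mm tall with the tools. Origin: centre of its underside.
- measure_cup: Small open yellow measuring cup, 76 mm in diameter, 48 mm tall, with a yellow handle reaching to 90 mm from its centre along its x. Origin: centre of its underside.
- red_jug: Red plastic canister 75 x 115 mm, 182 mm tall. Origin: centre of its underside.

How it is judged:
By the outcome, as a careful person would: the job done as asked, in the order asked, and still so for the second after the job is handed in, while the arm keeps its last pose, push and grip.
It also fails if it takes over 58 s, if anything falls off the work surface, if the arm or the gripper's body presses on something with over 40 N, if the wrist force passes 120 N, or if a joint passes its speed limit or range.

## Working session

There is one attempt and no reset: what is moved stays moved. The work goes in short steps, each a Python script; the robot and the scene stay as the last script left them, time stands still between calls to the robot, and variables do not carry over. Pictures are saved under pics/ and viewed, at most 10 in all, crops included, and the job is handed in when it is done.

```bash
ls; mkdir -p pics; python3 - <<'E'
from plant import r, gripper_to, inverse_kinematics, vision, models, telemetry as t
import cv2, numpy as np
for c in ("scene","top"):
    im=vision.snapshot(c); cv2.imwrite(f"pics/{c}0.png",im[:,:,::-1])
    k=vision.get_calibration(c); print(c,np.round(k["position"],3),np.round(k["orientation"],3),k["fx"])
    for n in "vase red_figure blue_figure shelf lip label_holder label_holder_card spare_holder label_block amber_bottle tool_pot measure_cup red_jug".split():
        print(n,[(np.round(d["at"],4).tolist(),round(d["score"],2)) for d in models.mark_of(n,c)[:2]])
print(t.current_t(),t.current_tool_rot(),r.nose_length)
E
```

```text
pics
scene [ 1.282 -0.498  0.966] [-0.361  0.808  0.427 -0.188] 411.7972337571721
vase [([0.4099, -0.2054, -0.0001], 0.69)]
red_figure [([0.6476, 0.2739, 0.0698], 0.59), ([0.5758, -0.2505, -0.0031], 0.43)]
blue_figure [([0.6187, 0.0472, 0.0692], 0.83)]
shelf [([0.6506, 0.1335, -0.004], 0.78)]
lip [([0.5354, 0.1483, 0.0905], 0.67)]
label_holder [([0.5786, -0.2885, 0.038], 0.81)]
label_holder_card [([0.5727, -0.2893, 0.0591], 0.69)]
spare_holder [([0.5683, -0.2144, 0.0327], 0.78), ([0.4004, 0.1767, 0.0013], 0.7)]
label_block [([0.5731, -0.2507, -0.001], 0.57), ([0.5337, 0.1444, 0.0928], 0.19)]
amber_bottle [([0.3773, -0.4543, 0.0013], 0.96)]
tool_pot [([0.36, 0.3675, -0.003], 0.78)]
measure_cup [([0.3986, 0.1713, 0.0027], 0.91)]
red_jug [([0.5515, 0.5409, 0.0004], 0.88)]
top [0.377 0.05  1.751] [ 0.019 -0.707  0.707 -0.03 ] 544.0799858970023
vase [([0.4075, -0.2061, -0.0021], 0.47)]
red_figure [([0.6472, 0.2795, 0.0675], 0.77)]
blue_figure [([0.6202, 0.0495, 0.0706], 0.92)]
shelf [([0.6496, 0.1328, 0.0004], 0.86), ([0.5699, -0.2519, 0.0005], 0.52)]
lip [([0.5377, 0.1442, 0.0923], 0.89), ([0.5738, -0.2559, -0.0005], 0.34)]
label_holder [([0.5776, -0.2909, 0.0347], 0.48)]
label_holder_card [([0.3817, -0.4526, -0.0009], 0.61), ([0.57, -0.289, 0.0644], 0.41)]
spare_holder [([0.568, -0.2147, 0.035], 0.55)]
label_block [([0.5689, -0.2533, -0.0008], 0.74), ([0.4119, -0.2053, -0.0023], 0.21)]
amber_bottle [([0.3832, -0.4541, -0.0009], 0.78)]
tool_pot [([0.3612, 0.3713, -0.0009], 0.76)]
measure_cup [([0.4015, 0.1682, -0.0032], 0.62)]
red_jug [([0.5475, 0.5398, 0.0018], 0.56)]
1.4 [ 1.85766073e-05  9.77842089e-01  2.09343851e-01 -5.58509624e-06] 0.025
```

View pics/scene0.png

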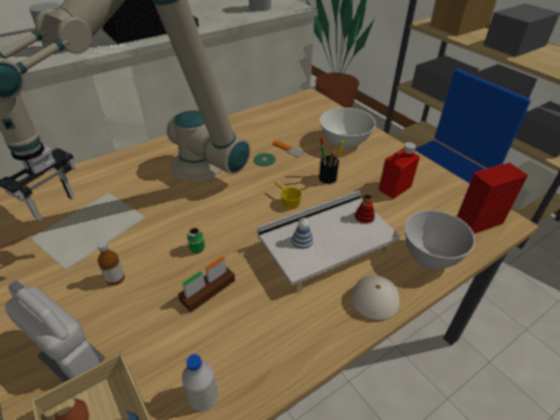

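View pics/top0.png

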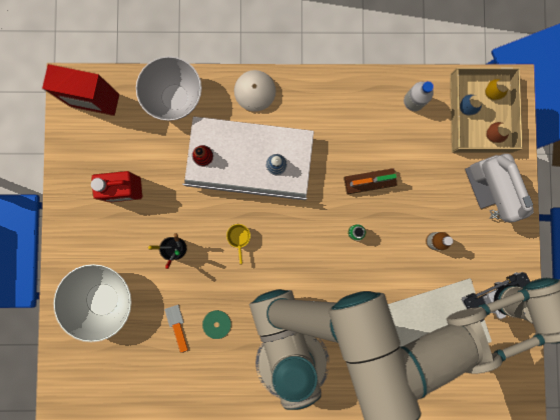

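The networks agree with the pictures: in the top view the vase is at (357,232), the green holder at (385,180), and the blue and red figures at (276,164) and (203,156). The lip is the shelf's lower edge. Next I'll check the wrist camera mounting and the IK.

```bash
cat > h.py <<'E'
from plant import r, gripper_to, inverse_kinematics, vision, models, telemetry as t
import cv2, numpy as np
from scipy.spatial.transform import Rotation as R
def q(psi, s=1):   # tool down, closing line along heading psi
    f=psi+s*np.pi/2; return [0,np.cos(f/2),np.sin(f/2),0]
def loc(psi): # columns: local x,y
    return np.array([[np.cos(psi),-np.sin(psi)],[np.sin(psi),np.cos(psi)]])
def marks(n,c,k=1):
    return [(np.round(d["at"],4).tolist(),round(d["score"],2)) for d in models.mark_of(n,c)[:k]]
E
python3 - <<'E'
from h import *
k=vision.get_calibration("wrist"); p=np.array(t.current_ee_pos()); o=t.current_tool_rot()
T=R.from_quat(np.roll(o,-1)); C=R.from_quat(np.roll(k["orientation"],-1))
print(T.inv().apply(np.array(k["position"])-p),(T.inv()*C).as_matrix().round(2),k["fx"])
for s in(1,-1):
    for P,psi in (([.408,-.206,.25],0.13),([.578,-.29,.25],.13),([.6335,.1626,.25],-.1216),([.537,.144,.2],-.1216)):
        a=inverse_kinematics(P,q(psi,s)); print(s,None if a is None else np.round(a,2))
E
```

```text
[ 0.08557708 -0.0004683  -0.15277043] [[-0.   -0.96 -0.29]
 [ 1.   -0.    0.  ]
 [-0.   -0.29  0.96]] 341.25331474007663
1 [-0.62  0.08  1.7  -0.    1.36 -0.75]
1 [-0.57  0.38  1.31 -0.    1.46 -0.7 ]
1 [ 0.14  0.39  1.29 -0.    1.47  0.27]
1 [ 0.14  0.27  1.6  -0.    1.28  0.26]
-1 [-0.62  0.08  1.7  -0.    1.36  2.39]
-1 [-0.57  0.38  1.31 -0.    1.46  2.44]
-1 None
-1 None
```

```bash
python3 - <<'E'
from h import *
r.move_to([.55,-.27,.33],q(.13)); print(t.current_t())
for i in range(3):
    im=vision.snapshot("wrist")
    for n in ("label_holder","spare_holder","label_block","label_holder_card"): print(n,marks(n,"wrist"))
cv2.imwrite("pics/w1.png",im[:,:,::-1])
r.move_to([.408,-.206,.26],q(0.0))
for i in range(3):
    im=vision.snapshot("wrist"); print(marks("vase","wrist"))
np.save("w2.npy",im); 
m=models.regions_of("vase","wrist"); 
cv2.imwrite("pics/w2.png",im[:,:,::-1]);k=vision.get_calibration("wrist");print(k);np.save("w2m.npy",m[0]["pixels"])
print(t.current_t())
E
```

```text
2.9417
label_holder [([0.5779, -0.2904, 0.0366], 0.73)]
spare_holder [([0.5644, -0.213, 0.0332], 0.78)]
label_block [([0.578, -0.2502, 0.0004], 0.67)]
label_holder_card [([0.5759, -0.291, 0.0628], 0.77)]
label_holder []
spare_holder [([0.5601, -0.213, 0.0321], 0.71)]
label_block [([0.5795, -0.251, 0.0001], 0.94)]
label_holder_card [([0.5753, -0.2922, 0.0632], 0.74)]
label_holder [([0.5803, -0.2881, 0.0367], 0.65)]
spare_holder []
label_block []
label_holder_card [([0.5769, -0.2898, 0.0643], 0.65)]
[([0.4071, -0.2012, 0.0014], 0.86)]
[([0.4061, -0.1996, -0.0007], 0.82)]
[([0.4052, -0.198, 0.0031], 0.57)]
{'fx': 341.25331474007663, 'fy': 341.25331474007663, 'cx': 277.4565045209442, 'cy': 208.43423452365974, 'D': array([-0.01066058,  0.        ,  0.        ,  0.        ,  0.        ]), 'position': array([ 0.40997096, -0.1213628 ,  0.4127846 ]), 'orientation': array([ 1.45358537e-01,  9.89379004e-01, -1.72276672e-04,  2.27288170e-04])}
4.7583
```

```bash
python3 -c "
import cv2,numpy as np
a=cv2.imread('pics/w1.png');b=cv2.imread('pics/w2.png');b[np.load('w2m.npy'),0]=255
cv2.imwrite('pics/w12.png',cv2.resize(np.hstack([a,b]),(800,300)))"
```

```text
(no output)
```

View pics/w12.png

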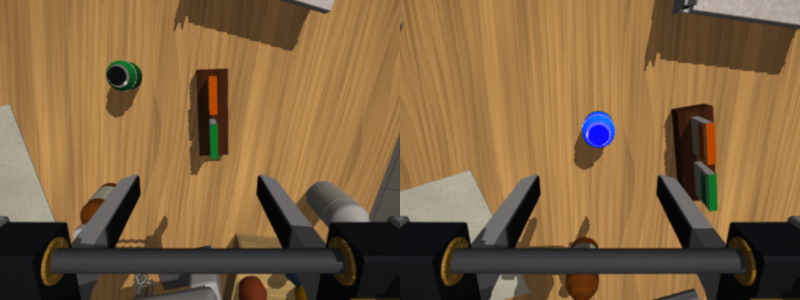

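```bash
python3 - <<'E'
from h import *
v=[.407,-.2025]
gripper_to(.08,8)
r.move_to([*v,.14],q(-1.57)); r.move_l([*v,.046],vel=.12)
gripper_to(.03,5); print("A",t.current_opening(),t.current_finger_force(),t.current_ee_pos())
gripper_to(.08)
r.move_l([*v,.13],vel=.2); r.move_to([*v,.13],q(-.05)); r.move_l([*v,.046],vel=.12)
gripper_to(.03,15); print("B",t.current_opening(),t.current_finger_force(),t.current_t())
r.move_l([*v,.2],vel=.2); print(t.current_opening())
r.move_to([.60,.14,.33],q(-.1216)); print(t.current_t())
for i in range(4):
    im=vision.snapshot("wrist")
    for n in ("red_figure","blue_figure","shelf","lip"): print(n,marks(n,"wrist"))
cv2.imwrite("pics/w3.png",im[:,:,::-1]); print(t.current_t())
E
```

```text
A 0.049581739676460825 5.00024083405151 [ 0.40714278 -0.20272737  0.04625097]
B 0.04947701325654617 15.000155721791089 12.1333
0.049129837357987614
14.5833
red_figure [([0.6502, 0.2822, 0.0677], 0.81)]
blue_figure [([0.6214, 0.0485, 0.0681], 0.79)]
shelf [([0.6509, 0.1343, -0.0009], 0.59)]
lip [([0.5333, 0.1481, 0.094], 0.68)]
red_figure [([0.6497, 0.2827, 0.0691], 0.72)]
blue_figure [([0.6204, 0.0482, 0.067], 0.51)]
shelf [([0.651, 0.1335, 0.0012], 0.9)]
lip [([0.5345, 0.1463, 0.0929], 0.84)]
red_figure [([0.6468, 0.284, 0.0704], 0.85)]
blue_figure []
shelf [([0.6501, 0.1335, 0.0004], 0.75)]
lip [([0.5347, 0.1497, 0.0926], 0.68)]
red_figure [([0.6461, 0.2807, 0.069], 0.73)]
blue_figure [([0.5767, -0.2502, -0.0011], 0.63)]
shelf [([0.6514, 0.1293, -0.002], 0.61)]
lip [([0.5349, 0.144, 0.0921], 0.59)]
15.5833
```

View pics/w3.png

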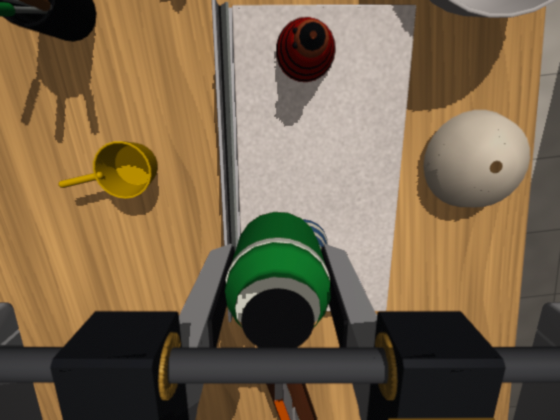

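The wrist view shows the vase upright in the fingers at about (278,290), the red figure at (306,48), and the lip along columns 217–235. The blue figure is mostly hidden. The estimates agree: 232 mm between the figures and row at x = −20 mm.

```bash
python3 - <<'E'
from h import *
m=[.6338,.1634]; psi=-.1208
r.move_to([*m,.2],q(psi)); r.move_l([*m,.122],vel=.1)
print("guard",r.move_l([*m,.108],vel=.02,guard=2.0),t.current_ee_pos(),t.current_wrist_force())
gripper_to(.075,15); r.move_l([*m,.25],vel=.2); print(t.current_t())
# view shelf, camera above lip/vase
c=np.array(m)+loc(psi)@[-.05,-.13]
r.move_to([*c,.33],q(psi)); print(t.current_t())
im=vision.snapshot("wrist"); k=vision.get_calibration("wrist"); np.savez("w4.npz",**k,im=im)
cv2.imwrite("pics/w4.png",im[:,:,::-1])
for i in range(3):
    if i: vision.snapshot("wrist")
    for n in ("vase","red_figure","blue_figure","lip"): print(n,marks(n,"wrist"))
print(t.current_t())
vision.snapshot("top")
for n in ("vase","red_figure","blue_figure","lip"): print(n,marks(n,"top"))
E
```

```text
guard True [0.63419753 0.16348125 0.11623277] [1.10831013 0.10668734 3.19763212]
18.975
19.6583
vase [([0.63, 0.1638, 0.0676], 0.78)]
red_figure []
blue_figure [([0.6202, 0.046, 0.0672], 0.75)]
lip [([0.5296, 0.1471, 0.0925], 0.56)]
vase [([0.631, 0.1681, 0.0713], 0.85)]
red_figure [([0.564, -0.2097, 0.0338], 0.28)]
blue_figure [([0.6201, 0.0477, 0.0662], 0.75)]
lip [([0.535, 0.1495, 0.0895], 0.59)]
vase [([0.6303, 0.1634, 0.0718], 0.66)]
red_figure []
blue_figure [([0.6214, 0.0472, 0.0726], 0.86)]
lip [([0.5329, 0.1468, 0.0917], 0.87)]
20.4083
vase [([0.6353, 0.163, 0.0663], 0.77)]
red_figure [([0.6497, 0.2801, 0.0707], 0.72)]
blue_figure [([0.6367, 0.1659, 0.0688], 0.48)]
lip [([0.5391, 0.1444, 0.0921], 0.67)]
```

View pics/w4.png

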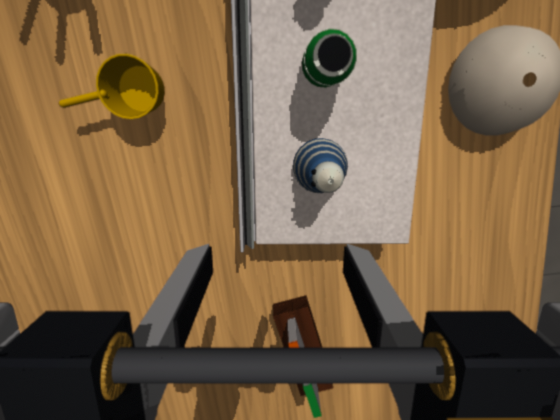

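```bash
python3 - <<'E'
from h import *
d=np.load("w4.npz"); im=d["im"]; K=np.array([[d["fx"],0,d["cx"]],[0,d["fy"],d["cy"]],[0,0,1]])
C=R.from_quat(np.roll(d["orientation"],-1)).inv()
psi=-.1208; o=np.array([.6505,.1333]); L=loc(psi)
xs=np.arange(-.135,-.085,.00025); ys=np.arange(-.185,.07,.0005)
X,Y=np.meshgrid(xs,ys); W=np.stack([X.ravel(),Y.ravel()],1)@L.T+o
P=np.c_[W,np.full(len(W),.092)]
uv,_=cv2.projectPoints(P,C.as_rotvec(),-C.apply(d["position"]),K,d["D"])
uv=uv.reshape(*X.shape,2).astype(np.float32)
rec=cv2.remap(im,uv[...,0],uv[...,1],cv2.INTER_CUBIC)
big=cv2.resize(rec[:,:,::-1],(800,510))
for x in (-.118,-.114,-.104): cv2.line(big,(int((x+.135)/.05*800),0),(int((x+.135)/.05*800),20),(0,0,255),1)
cv2.imwrite("pics/rec.png",big)
E
```

```text
(no output)
```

View pics/rec.png

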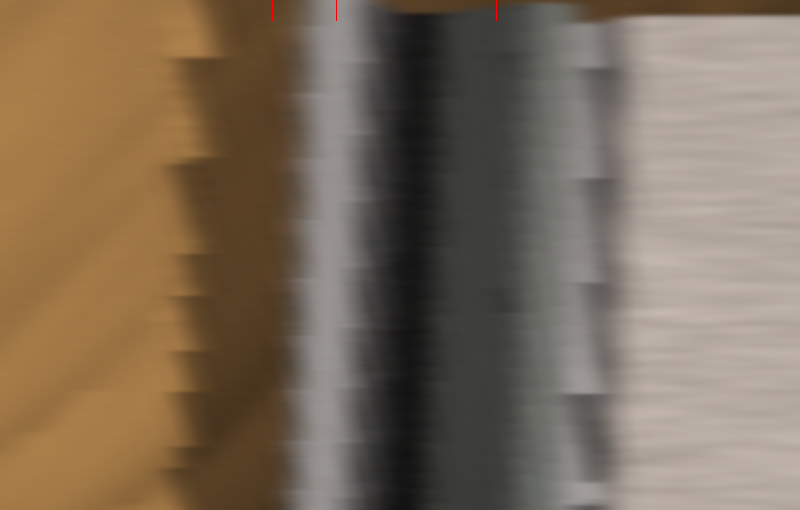

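The rectified view puts the lip's bright top at columns 298–350. That is about 1.2 mm further back than my hypothesis, with the slot directly behind it. Next I'll look straight down on the holder.

```bash
python3 - <<'E'
from h import *
r.move_to([.60,-.33,.32],q(.14)); print(t.current_t())
k=vision.get_calibration("wrist"); im=vision.snapshot("wrist")
K=np.array([[k["fx"],0,k["cx"]],[0,k["fy"],k["cy"]],[0,0,1]]); C=R.from_quat(np.roll(k["orientation"],-1))
hsv=cv2.cvtColor(im,cv2.COLOR_RGB2HSV)
out={}
for n,lo,hi in (("green",(55,120,60),(80,255,255)),("orange",(5,215,150),(14,255,255))):
    m=cv2.inRange(hsv,lo,hi); N,lab,st,ce=cv2.connectedComponentsWithStats(m)
    print(n,[(st[i].tolist()) for i in range(1,N) if st[i][4]>40])
    out[n]=m
    nm,=[x for x in (("label_holder",) if n=="green" else ("spare_holder",))]
    g=models.regions_of(nm,"wrist")
    if g: m=m&(g[0]["pixels"].astype(np.uint8)*255)
    v,u=np.nonzero(m); 
    if len(u)<20: continue
    p=cv2.undistortPoints(np.c_[u,v].astype(np.float32)[:,None],K,k["D"])[:,0]
    d=C.apply(np.c_[p,np.ones(len(p))]); s=(.09-k["position"][2])/d[:,2]; W=(k["position"]+d*s[:,None])[:,:2]
    rect=cv2.minAreaRect((W*1000).astype(np.float32)); c=W.mean(0); w,V=np.linalg.eigh(np.cov((W-c).T)); a=V[:,1]*np.sign(V[1,1])
    print(n,len(u),rect,c.round(4),"yaw",np.arctan2(-a[0],a[1]).round(3))
for nm in ("label_holder","spare_holder","label_block","label_holder_card"): print(nm,marks(nm,"wrist"))
cv2.imwrite("pics/w5.png",im[:,:,::-1]); print(t.current_t())
E
```

```text
22.05
green [[257, 117, 13, 55, 639]]
green 620 ((580.037353515625, -287.12823486328125), (12.794252395629883, 59.436058044433594), 9.105128288269043) [ 0.5799 -0.2867] yaw 0.163
orange [[254, 41, 14, 61, 688]]
orange 687 ((567.348876953125, -212.571044921875), (11.942154884338379, 59.080238342285156), 9.882993698120117) [ 0.5671 -0.2117] yaw 0.168
label_holder []
spare_holder [([0.5621, -0.2133, 0.0331], 0.93)]
label_block [([0.5764, -0.2509, 0.0006], 0.72)]
label_holder_card [([0.5763, -0.2904, 0.0612], 0.95)]
22.4
```

View pics/w5.png

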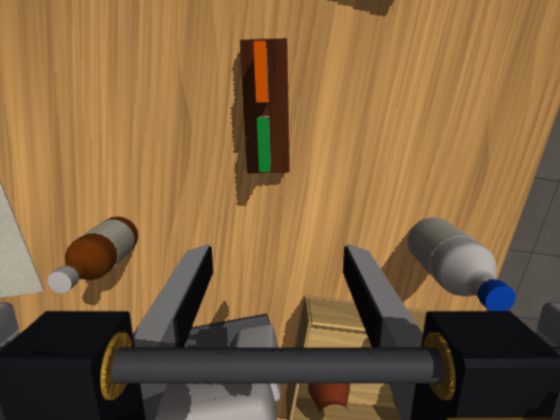

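The green top edge shows at (263,144) and measures 12.8 × 59.4 mm, 75.7 mm from the orange one, with yaw 0.166. All match the given sizes, so I'll grasp it and feel for the slot.

```bash
cat >> h.py <<'E'
PS=-.118; OS=np.array([.6505,.1333]); LS=loc(PS)
def sp(x,y,tip): return [*(OS+LS@[x,y]),tip+.062]
def st(s=""):
    p=np.array(t.current_ee_pos()); f=np.array(t.current_wrist_force())
    print(s,"t%.2f"%t.current_t(),"loc",(LS.T@(p[:2]-OS)).round(4),"tip",round(p[2]-.062,4),"F",(LS.T@f[:2]).round(2),f[2].round(2),"open",round(t.current_opening(),4))
E
python3 - <<'E'
from h import *
g=[.580,-.288]
gripper_to(.05,40)
r.move_to([*g,.15],q(.166)); r.move_l([*g,.076],vel=.1)
gripper_to(.005,40); st("grip")
r.move_l([*g,.106],vel=.06); r.move_l([*g,.2],vel=.2); st("lift")
r.move_to(sp(-.110,.028,.13),q(PS)); r.hold(.3); st("hover")
im=vision.snapshot("wrist"); cv2.imwrite("pics/w6.png",im[:,:,::-1])
r.move_l(sp(-.110,.028,.098),vel=.08); st("above")
print(r.move_l(sp(-.110,.028,.083),vel=.015,guard=1.5)); st("feel")
E
```

```text
grip t25.29 loc [-0.0206 -0.4267] tip 0.0141 F [-1.14 -0.11] 1.13 open 0.0121
lift t26.56 loc [-0.0211 -0.4264] tip 0.137 F [0.65 0.88] -0.04 open 0.012
hover t28.55 loc [-0.1096  0.0275] tip 0.13 F [-0.11  0.3 ] 0.01 open 0.0114
above t29.15 loc [-0.11   0.028] tip 0.0978 F [ 0.85 -0.5 ] -0.3 open 0.0114
True
feel t30.10 loc [-0.1109  0.0278] tip 0.0825 F [ 0.32 -0.21] -0.83 open 0.0118
```

View pics/w6.png

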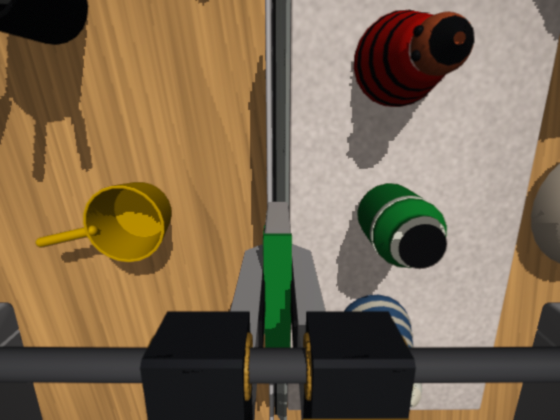

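The tongue tip is at 82.5 mm, below both the lip top and the strip top, so it is in the slot mouth. The picture shows the green holder at (278,290) aligned with the slot. Next I'll feel for the lip's back face.

```bash
python3 - <<'E'
from h import *
r.hold(.2); st("rest")
print(r.move_l(sp(-.117,.028,.0825),vel=.01,guard=2.0)); st("lip"); r.hold(.2); st()
p=np.array(t.current_ee_pos()); x=(LS.T@(p[:2]-OS))[0]
x+=.0004; np.save("x.npy",x)
print(r.move_l(sp(x,.028,.0765),vel=.015,guard=5)); r.hold(.2); st("down")
E
```

```text
rest t30.30 loc [-0.1113  0.0277] tip 0.0819 F [-0.13 -0.54] 0.36 open 0.012
True
lip t30.68 loc [-0.1134  0.0277] tip 0.0818 F [0.2  0.57] -0.88 open 0.0115
 t30.88 loc [-0.1133  0.0277] tip 0.0814 F [0.36 0.74] 0.12 open 0.0118
False
down t31.55 loc [-0.1132  0.0279] tip 0.0761 F [1.09 0.08] -1.62 open 0.012
```

```bash
python3 - <<'E'
from h import *
x=float(np.load("x.npy"))
F=lambda: np.mean([(r.hold(.02),t.current_wrist_force())[1] for _ in range(8)],0)
f=F(); print("meanF",(LS.T@f[:2]).round(2),f[2].round(2))
for z in (.0745,.073,.0722,.0712,.0702,.069):
    r.move_l(sp(x,.028,z),vel=.015,guard=10); f=F(); st("z%.4f"%z); print(f.round(2))
    if f[2]>17: break
E
```

```text
meanF [0.67 0.17] -1.7
z0.0745 t32.10 loc [-0.1132  0.028 ] tip 0.0749 F [-1.16 -0.91] 3.87 open 0.012
[-1.59 -0.15  3.95]
z0.0730 t32.48 loc [-0.1132  0.028 ] tip 0.0734 F [-1.41 -0.95] 5.4 open 0.0118
[-1.75 -0.41  5.59]
z0.0722 t32.87 loc [-0.1132  0.028 ] tip 0.0727 F [-1.36 -0.73] 6.17 open 0.0117
[-2.11 -0.64  6.23]
z0.0712 t33.25 loc [-0.1132  0.028 ] tip 0.072 F [-3.07 -1.44] 7.3 open 0.0115
[-2.42 -0.66  7.78]
z0.0702 t33.63 loc [-0.1132  0.028 ] tip 0.0719 F [-2.93 -0.2 ] 13.63 open 0.0118
[-3.61 -0.69 12.82]
z0.0690 t34.02 loc [-0.1132  0.028 ] tip 0.0719 F [-4.96 -0.74] 18.42 open 0.0117
[-5.58 -1.12 18.53]
```

The hard stop came at exactly the home height (tip 71.9 mm). The side force suggests the strip is pushing rather than the lip, so I'll ease up slightly, seat the tongue against the lip and press again.

```bash
python3 - <<'E'
from h import *
x=float(np.load("x.npy"))
F=lambda: np.mean([(r.hold(.02),t.current_wrist_force())[1] for _ in range(8)],0)
r.move_l(sp(x,.028,.0725),vel=.02); print(F().round(2))
for dx in (.0005,.001,.0015,.002,.0025,.003):
    r.move_l(sp(x-dx,.028,.0725),vel=.01); f=F(); print(dx,(LS.T@f[:2]).round(2)); 
    if (LS.T@f[:2])[0]>1: break
st("lip")
for z in (.071,.0700,.0692):
    r.move_l(sp(x-dx,.028,z),vel=.015,guard=10); f=F(); st("z%.4f"%z); print((LS.T@f[:2]).round(2),f[2].round(2))
    if f[2]>17: break
im=vision.snapshot("scene"); 
for n in ("vase","red_figure","blue_figure","label_holder","label_holder_card","spare_holder"): print(n,marks(n,"scene"))
cv2.imwrite("pics/s7.png",cv2.resize(im[150:300,220:420,::-1],(800,600),interpolation=2))
im=vision.snapshot("top"); 
for n in ("vase","red_figure","blue_figure"): print(n,marks(n,"top"))
E
```

```text
[-1.99 -0.24  7.28]
0.0005 [-1.6 -0.7]
0.001 [-1.02 -0.75]
0.0015 [-0.18 -1.22]
0.002 [ 0.93 -1.08]
0.0025 [ 3.14 -1.45]
lip t36.39 loc [-0.1135  0.028 ] tip 0.0733 F [ 3.57 -2.2 ] 5.66 open 0.012
z0.0710 t36.77 loc [-0.1135  0.028 ] tip 0.0722 F [ 2.47 -1.35] 7.77 open 0.0116
[ 2.74 -1.82] 7.66
z0.0700 t37.16 loc [-0.1135  0.028 ] tip 0.0719 F [ 1.23 -1.62] 11.45 open 0.0121
[ 1.31 -1.93] 11.74
z0.0692 t37.54 loc [-0.1135  0.028 ] tip 0.0719 F [ 0.64 -2.47] 15.15 open 0.0117
[ 0.55 -2.37] 15.36
vase [([0.6362, 0.1643, 0.0694], 0.69)]
red_figure [([0.6493, 0.2786, 0.071], 0.82)]
blue_figure [([0.6218, 0.0517, 0.0691], 0.76)]
label_holder [([0.5404, 0.173, 0.092], 0.71)]
label_holder_card [([0.5324, 0.1761, 0.119], 0.78)]
spare_holder [([0.5655, -0.2147, 0.0332], 0.56)]
vase []
red_figure [([0.6484, 0.2799, 0.0706], 0.75)]
blue_figure [([0.6217, 0.0486, 0.0674], 0.88)]
```

View pics/s7.png

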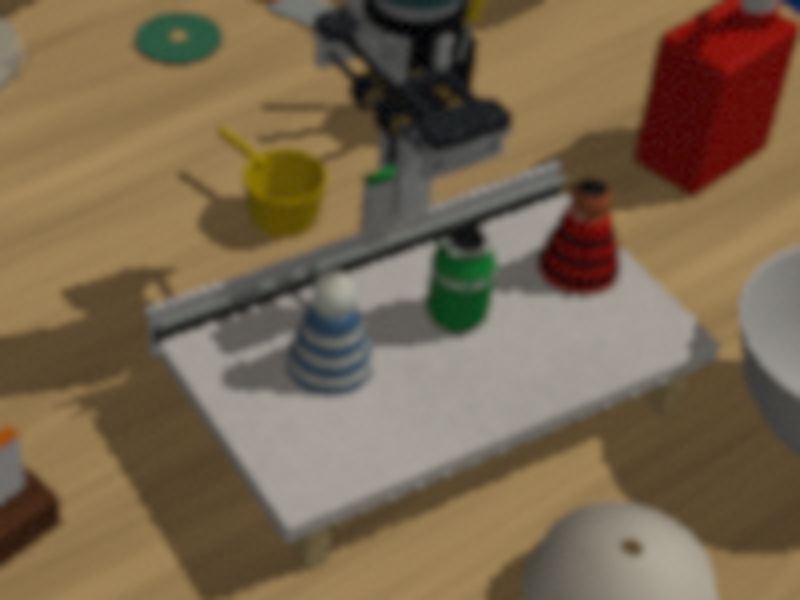

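The picture shows the vase at (462,280), midway and in line with the blue (330,335) and red (580,240) figures. The holder is on the lip in front of it at (380,205). It is at the home height, pressed with 15 N and against the lip, so I'll hand in.

```bash
python3 -c "
from h import *
st(); print(r.sign_off())"
```

```text
t38.09 loc [-0.1135  0.028 ] tip 0.0719 F [-0.89 -1.8 ] 15.56 open 0.0119
the job is handed in; nothing more can be done
None
```

I handed the job in at 38.1 s: the vase stands midway between the two figures, and the gripper is still pressing the green label holder home on the lip in front of it with about 15 N.

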